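Change the paper roll on its spring spindle holder

TASK

Change the roll in the holder. First stand the black chock squarely across the sloping board, towards its low end, then squeeze the empty spindle's end discs together to free it from the holder and lay it across the board against the uphill side of the chock, so that it stays put when you let go. Then squeeze the full paper roll's end discs together, lower it between the holder's end cups and let it spring out into both, leaving the other things on the worktop where they are.

Things in the scene. Friction and masses are not known exactly. Their poses are not given: they have to be found in the camera images.
- full_mid (a point): Centre of the full roll, on the spindle's axis (its y axis). A white paper roll, 52 mm across and 40 mm wide, on a spring spindle with two grey end discs, 64 mm across and 5 mm thick, each with a steel pin 8 mm thick standing 8.5 mm out at the axis. Starts lying in the cradle. About 0.17 kg.
- full: The full roll, same point and axes. Outer faces of its discs are 68 mm apart relaxed, 52 mm fully squeezed (each slides in 8 mm against a spring, 2 N at first, 8 N fully in, then a hard stop); over the pins 85 mm relaxed, 69 mm squeezed. Squeeze the discs together on their outer faces, above the pins.
- empty_mid (a point): Centre of the empty spindle, on its axis (its y axis). A spring spindle like the full roll's, same discs, pins, sizes and springs, but with only a bare cardboard tube 24 mm across in place of the paper roll. Starts fitted in the holder. About 0.12 kg. Laid down, it rolls on its end discs (radius 32 mm).
- empty: The empty spindle, same point and axes as empty_mid.
- full_left (a joint): How far the full roll's disc on its +y side is pushed in, 0 (sprung out) to 0.008 m.
- full_right (a joint): The same for the disc on its -y side.
- holder: Roll holder, fixed: steel base plate 80x112x6 mm with two posts 98 mm apart, each with a round end cup facing inwards. Origin at the centre of the underside; y is the line from cup to cup. Beware: the bottle shelf overhead begins 0.61 m ahead of the robot's base and 0.42 m above the worktop.
- holder_seat (a point): Point midway between the two cups, at the height of their centres, 48 mm over the worktop. Cup mouths (rims) are 75 mm apart, cups are 14 mm wide inside, 21 mm outside (tops 10.5 mm above this point), 5.8 mm deep. A fitted spindle rests 3 mm below this point. y is the cup axis.
- cradle: Cradle, fixed: two parallel steel rods between black end blocks, 64x104 mm, 14 mm high; the full roll lies on the rods, its axis along the cradle's y, 37 mm over the worktop. Origin at the centre of the underside.
- board: Sloping drain board, fixed: a dark steel plate, 150 mm long (x) and 110 mm wide (y), its flat smooth top tilted 7 degrees, low end at its own -x (nearer the robot), high end at +x. Origin at the centre of the underside; its axes are level.
- board_mid (a point): Middle of the board's top, 18 mm over the worktop; the surface rises 0.123 mm per mm towards the board's +x. Axes as board, level.
- chock: Black rubber chock, loose, 0.12 kg: foot 46 mm (x) by 84 mm (y), the same on both sides: sides slope up from a 5 mm toe to a ridge 14 mm wide and 16 mm high along y, with a grip fin standing on top. Origin at the centre of the underside, y along the ridge.
- chock_fin (a point): Centre of the chock's grip fin, 26 mm above its underside: fin 10 mm thick (x), 30 mm long (y), from 16 to 36 mm above the underside. Axes as the chock's. A spindle lying against the chock has its axis about 37 mm uphill of the chock's middle.
- teaspoon: Bystander: steel teaspoon lying on the worktop, 132x26x9 mm. Origin at the underside.
- ptfe_tape: Bystander: white tape roll lying flat, 52 mm across, 15 high. Origin at the underside.
- cap_black: Bystander: black bottle cap lying flat, 57 mm across, 24 high. Origin at the underside.
- cap_grey: Bystander: grey bottle cap lying flat, 69 mm across, 24 high. Origin at the underside.
- tea_strainer: Bystander: steel mesh tea strainer, 82 mm across, 61 high. Origin at the underside.
- ball_valve: Bystander: brass valve with a flat red lever, 115 mm long, 49 high. Origin at the underside.
- tea_tin: Bystander: round tin with green lid, 74 mm across, 92 high. Origin at the underside.
- thermos_319: Bystander: cream flask with black cup lid, 84 mm wide, 205 high. Origin at the underside.

How it is judged:
By the outcome, as a careful person would: the job done as asked, in the order asked, and still so for the second after the job is handed in, with the robot touching nothing.
It also fails if it takes over 72 s, if anything falls off the work surface, if the arm or the gripper's body presses on something with over 40 N, if the wrist force passes 120 N, or if a joint passes its speed limit or range.

ROBOT

A 6-joint arm with a two-finger parallel gripper is mounted at the origin on a cart in front of the work surface, level with it; the furniture and walls round the work are solid. World frame = base frame: x ahead of the robot, y to its left, z up, the work surface at z = 0. Lengths are in m, angles in rad, forces in N, time in s.
With the tool pointing down it reaches from about 0.35 to 0.975 m from the base axis. Payload 4.9 kg.
Tool frame: the origin (TCP) lies at the very end of the fingers, on their centre line; the grasp point (between the pads) lies 19 mm behind it; z points along the fingers, x is the direction in which the jaws open and shut, and the axes are right-handed (so a half turn about z gives the same grasp; the last joint's range is limited). The gripper opens to 85 mm and grips with 20 to 120 N. Pads are 22 mm wide; open, the fingers measure 114 mm over their backs; the gripper's body (76 mm by 85 mm) begins 54 mm behind the grasp point. The pads swing forward as they close: fully open they stand 13 mm farther back than shut.
Start: joints at [-1.267, 0.053, 1.613, -0, 1.476, -0.119], TCP at [0.256, -0.57, 0.231] pointing down, gripper open.
Joint ranges: [-3.01, 3.01], [-1.01, 2.22], [0.06, 2.58], [-1.02, 4.17], [0.09, 2.62], [-3.14, 3.14]. Speed limits (rad/s): [2.57, 2.57, 3.14, 3.14, 3.14, 3.14].

INTERFACE

Orientations are given as a unit quaternion [w, x, y, z].
In Python, from plant import manip, imaging gives the robot as it stands.
- The arm moves only by the shell command python3 -m pendant 'ROWS'. ROWS is JSON, a list that holds one entry, the list of rows, each a list of 7 numbers: the turn, a rotation vector about the world's x, y, z in units of pi rad (1.0 is pi rad), then the shift along the world's x, y, z in units of 250 mm (1.0 is 250 mm), then the opening, from 0 (shut) to 1 (fully open). In form: [[[ax, ay, az, tx, ty, tz, claw], ...]]. A call has 1 to 20 rows; each row shifts and turns the commanded pose from where the row before left it; what a row does not reach is not made up. A row lasts 1/8 s, in which the tool goes at most 62.5 mm and 10.7 degrees, less where a joint would pass 70% of its speed; a pose out of reach is approached as far as the arm can. A call with a number of a shift or a turn outside -1 to 1 is refused whole. A call with a gripper value outside its range is refused whole. The fingers move at their own pace and stop on an object; the grip force is fixed at half the most. Time passes only in rows, so rows that do not move let the fingers close. It gives the time, the measured TCP pose, the force and the opening at its end, in the units of the state.
- manip.state(): the state, without advancing time (a new reading comes with each control period).
- imaging.grab_frame(name): name is "side" or "top"; returns a dict with "frame" (384x512x3 uint8, blue, green, red), "mtx" (3x3 intrinsics, pixels), "world_to_cam" (4x4, takes a point from world to camera coordinates). Camera axes: x right, y down, z forward; pixel columns grow to the right and rows downward; lengths in m; the calibration is good to about 2 mm. A picture is of the moment at which its call begins. There is no depth.
- manip.job_done(): hands the job in, once; it reports no verdict.
The state is a dict: "time": time; "joint_pos": joint angles; "joint_vel": joint speeds; "joint_efforts": joint torques, N m; "tool_pos": TCP position; "tool_rot": TCP orientation; "contact_force": force on the tool from outside, world axes, zero at the start; "ft_torque": the same for the moment, N m; "gripper_width": opening from 0.0 (shut) to 1.0 (fully open).
Only numpy, scipy, OpenCV 4.12 (cv2) and the standard library are available. Lean on these libraries where they do the work, as an engineer would, in place of code of your own. Each camera call takes 0.05 s, during which the arm holds its last target. There are 200 camera calls.

## Working session

There is one attempt and no reset: what is moved stays moved. The work goes in short steps, Python scripts to look and compute and a shell command to move; the robot and the scene stay as the last step left them, time stands still between calls to the robot, and variables do not carry over. Pictures are saved under pics/ and viewed, about 8 in all and at most 12, crops included, and the job is handed in when it is done.

```bash
ls; mkdir -p pics; python3 - <<'E'
from plant import manip, imaging
import cv2,numpy as np
print(manip.state())
for n in ("top","side"):
    d=imaging.grab_frame(n); cv2.imwrite(f"pics/{n}0.png",d["frame"]); print(n,d["mtx"].tolist(),np.round(d["world_to_cam"],4).tolist())
a=cv2.imread("pics/top0.png");b=cv2.imread("pics/side0.png")
cv2.imwrite("pics/t0.png",cv2.resize(a,(800,600)));cv2.imwrite("pics/s0.png",cv2.resize(b,(800,600)))
E
```

```text
pics
{'time': 0.0, 'joint_pos': array([-1.26698146e+00,  5.33811476e-02,  1.61429166e+00, -3.46970458e-06,
        1.47599433e+00, -1.18976742e-01]), 'joint_vel': array([ 1.06213994e-03, -1.42587479e-03, -2.17769575e-04,  9.90928034e-05,
        9.07292921e-04,  2.79247597e-05]), 'joint_efforts': array([ 1.23865277e-03, -3.93678403e+01, -3.70176852e+01, -4.15411603e-05,
        7.00151242e-03,  3.76019941e-06]), 'tool_pos': array([ 0.25626812, -0.56936462,  0.23004935]), 'tool_rot': array([-6.61296735e-04,  8.39734075e-01, -5.42996876e-01, -7.99103832e-04]), 'contact_force': array([-0.23901576, -0.37549195, -0.71496234]), 'ft_torque': array([-0.00801054,  0.01472298, -0.0136018 ]), 'gripper_width': 0.998990800748311}
top [[458.23355666417143, 0.0, 257.58086711806345], [0.0, 458.23355666417143, 192.8137829181607], [0.0, 0.0, 1.0]] [[0.024, -0.9996, -0.0128, -0.0271], [-0.9952, -0.0227, -0.0957, 0.556], [0.0954, 0.015, -0.9953, 1.4998], [0.0, 0.0, 0.0, 1.0]]
side [[402.3153260012918, 0.0, 256.29705237910355], [0.0, 402.3153260012918, 196.21878041291873], [0.0, 0.0, 1.0]] [[-0.9284, -0.3716, -0.0063, 0.5106], [-0.2398, 0.6118, -0.7538, 0.2029], [0.2839, -0.6983, -0.657, 1.2312], [0.0, 0.0, 0.0, 1.0]]
```

View pics/t0.png

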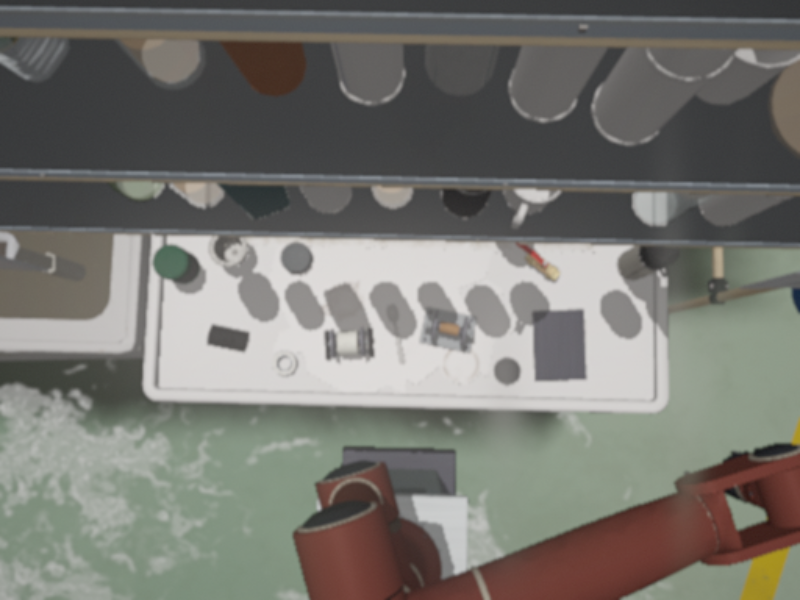

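View pics/s0.png

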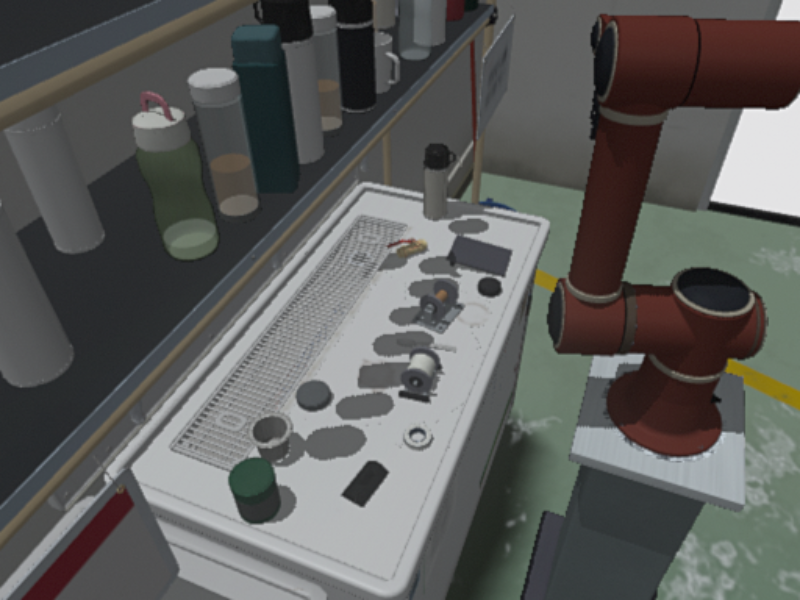

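The top view shows (in 800 px coordinates) the chock at (228,338), the cradle with the roll at (349,345), the holder at (447,330), the board at (559,345) and the black cap at (507,370). I'll look at enlarged crops next.

```bash
cat > h.py <<'E'
from plant import manip, imaging
import cv2,numpy as np
def cal(d): return d["mtx"],d["world_to_cam"]
def proj(d,P):
    K,T=cal(d);P=np.atleast_2d(P);c=P@T[:3,:3].T+T[:3,3];u=c@K.T;return u[:,:2]/u[:,2:]
def unproj(d,uv,z):
    K,T=cal(d);r=T[:3,:3].T@np.linalg.inv(K)@np.array([*uv,1.]);o=-T[:3,:3].T@T[:3,3];return o+r*(z-o[2])/r[2]
def crop(d,x0,y0,w,h,s):
    im=cv2.resize(d["frame"][y0:y0+h,x0:x0+w],None,fx=s,fy=s,interpolation=cv2.INTER_CUBIC)
    return im
E
python3 - <<'E'
from h import *
d=imaging.grab_frame("top")
a=crop(d,125,195,132,65,6);b=crop(d,250,195,132,65,6)
cv2.imwrite("pics/c1.png",np.vstack([a,b]))
print(a.shape)
for uv,z in (((228,338),.036),((349,345),.037),((447,330),.045),((559,345),.018)): print(unproj(d,np.array(uv)*.64,z))
E
```

```text
(390, 792, 3)
[0.46918201 0.35276899 0.036     ]
[0.46041521 0.09617365 0.037     ]
[ 0.49638864 -0.10910848  0.045     ]
[ 0.47157681 -0.34876394  0.018     ]
```

View pics/c1.png

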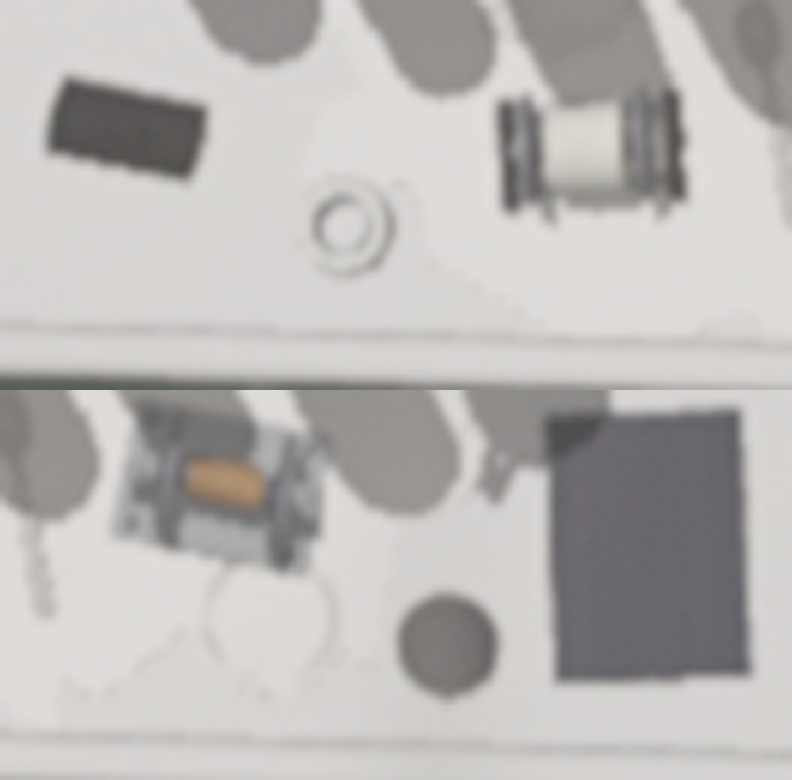

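Enlarged crops: the chock's corners are about (66,77),(207,106),(188,182),(46,152). The holder's plate is centred near (222,96) in the lower half, the orange tube near (226,92), and the board's corners are clear. Now the measurements.

```bash
python3 - <<'E'
from h import *
from scipy.optimize import least_squares
d=imaging.grab_frame("top"); s=imaging.grab_frame("side"); cv2.imwrite("pics/side1.png",s["frame"])
def px(u,v,x0,y0=195): return np.array([x0+(u+.5)/6-.5,y0+(v+.5)/6-.5])
def fit(name,local,uv):
    uv=np.array(uv);local=np.array(local,float)/1000
    def P(p): 
        c,si=np.cos(p[2]),np.sin(p[2]);return np.c_[p[0]+c*local[:,0]-si*local[:,1],p[1]+si*local[:,0]+c*local[:,1],local[:,2]]
    f=lambda p:(proj(d,P(p))-uv).ravel()
    r=least_squares(f,[.47,.0,0]);print(name,np.round(r.x[:2],4),"yaw",np.degrees(r.x[2]).round(2),"res",np.round(r.fun,2));return r.x
A=lambda u,v:px(u,v,125); B=lambda u,v:px(u,v-390,250)
fit("chock",[(23,42,4),(23,-42,4),(-23,-42,4),(-23,42,4)],[A(66,77),A(207,106),A(188,182),A(46,152)])
fit("board",[(75,55,27.2),(75,-55,27.2),(-75,-55,8.8),(-75,55,8.8)],[B(547,420),B(740,410),B(751,676),B(556,683)])
fit("holder",[(40,56,6),(40,-56,6),(-40,-56,6),(-40,56,6)],[B(143,400),B(332,435),B(303,575),B(112,536)])
fit("cradle",[(32,52,14),(32,-52,14),(-32,-52,14),(-32,52,14)],[A(498,101),A(680,92),A(687,203),A(508,214)])
# color blobs
hsv=cv2.cvtColor(d["frame"],cv2.COLOR_BGR2HSV)
o=np.zeros(hsv.shape[:2],np.uint8);o[195:230,270:310]=cv2.inRange(hsv,(5,70,60),(25,255,255))[195:230,270:310]
m=cv2.moments(o,True);c=(m['m10']/m['m00'],m['m01']/m['m00']);print("tube",c,m['m00'],unproj(d,c,.054),cv2.minAreaRect(cv2.findNonZero(o)))
# dark chock segmentation
g=cv2.cvtColor(d["frame"],cv2.COLOR_BGR2GRAY);k=np.zeros_like(g);k[200:232,125:165]=(g<110)[200:232,125:165]
print("chock seg",cv2.minAreaRect(cv2.findNonZero(k)),k.sum())
print("roll white centre",unproj(d,A(586,149),.055))
E
```

```text
chock [0.4711 0.3618] yaw -10.69 res [-0.36 -0.55  0.26 -0.21  0.3   0.48 -0.21  0.27]
board [ 0.4715 -0.3484] yaw 3.83 res [-0.56 -0.76  0.47 -0.54  0.35  0.52 -0.27  0.77]
holder [ 0.5006 -0.1129] yaw -10.22 res [-0.75 -0.55  0.39  0.24  0.65  0.26 -0.3   0.04]
cradle [0.4639 0.098 ] yaw 4.96 res [-0.14 -0.01  0.5  -0.46  0.45  0.17 -0.81  0.29]
tube (287.25, 209.921875) 64.0 [ 0.50012923 -0.11240617  0.054     ] ((287.29412841796875, 209.8235626220703), (11.156637191772461, 5.820854663848877), 14.03624439239502)
chock seg ((145.6923065185547, 216.03848266601562), (24.122283935546875, 11.178618431091309), 11.309932708740234) 267
roll white centre [0.46423271 0.09833922 0.055     ]
```

```bash
python3 -m pendant '[[[0,0,0.018,0.16,0.176,-0.02,1],[0,0,0.018,0.16,0.176,-0.02,1],[0,0,0.018,0.16,0.176,-0.02,1],[0,0,0.018,0.16,0.176,-0.02,1],[0,0,0.018,0.16,0.176,-0.02,1],[0,0,0.018,0.005,0.237,-0.02,1],[0,0,0.018,0.005,0.237,-0.02,1],[0,0,0.018,0.005,0.237,-0.02,1],[0,0,0.018,0.005,0.237,-0.02,1],[0,0,0.018,0.005,0.237,-0.02,1],[0,0,0.018,0.005,0.237,-0.02,1],[0,0,0.018,0.005,0.237,-0.02,1],[0,0,0.018,0.005,0.237,-0.02,1],[0,0,0.018,0.005,0.237,-0.02,1],[0,0,0.018,0.005,0.237,-0.02,1],[0,0,0.018,0.005,0.237,-0.02,1],[0,0,0.018,0.005,0.237,-0.02,1],[0,0,0,0,0,0,1]]]'
```

```text
time: 2.5
tool_pos: [0.4704, 0.3642, 0.1454]
tool_rot: [0.0, 0.996, -0.091, -0.001]
contact_force: [0.2, 0.4, -0.7]
gripper_width: 1.002
```

```bash
cat >> h.py <<'E'
def sideview(P0,n,r=28,s=9,extra=()):
    d=imaging.grab_frame("side");u,v=proj(d,P0)[0];x0,y0=int(u)-r,int(v)-r
    x0=max(0,min(x0,512-2*r));y0=max(0,min(y0,384-2*r))
    im=crop(d,x0,y0,2*r,2*r,s)
    for P in extra:
        a=proj(d,P)[0];c=((a-[x0,y0]+.5)*s-.5).astype(int);cv2.drawMarker(im,tuple(map(int,c)),(0,255,0),0,14,1)
    cv2.imwrite("pics/"+n,im)
E
python3 - <<'E'
from h import *
p=manip.state()["tool_pos"]
y=np.radians(-10.6);R=np.array([[np.cos(y),-np.sin(y),0],[np.sin(y),np.cos(y),0],[0,0,1]])
ch=np.array([.4711,.3618,0])
fin=[ch+R@np.array(q) for q in ((.005,.015,.036),(-.005,.015,.036),(.005,-.015,.036),(-.005,-.015,.036))]
foot=[ch+R@np.array(q) for q in ((.023,.042,0),(-.023,.042,0),(.023,-.042,0),(-.023,-.042,0))]
sideview(p-[0,0,.05],"sv1.png",r=45,s=8,extra=[p,p+R@[.0425,0,0],p-R@[.0425,0,0],p+R@[.0425,0,0.013],p-R@[.0425,0,-.013]]+fin+foot)
E
```

```text
(no output)
```

View pics/sv1.png

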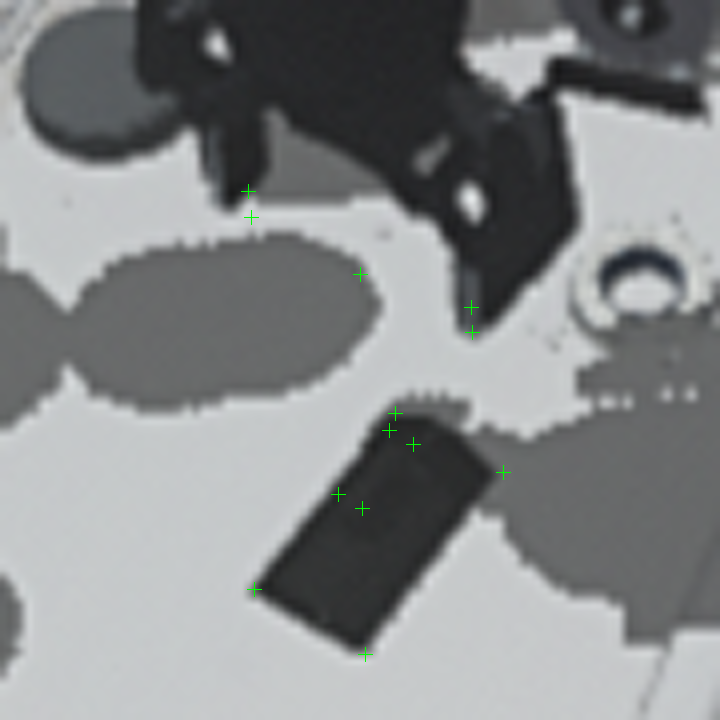

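The open fingertips line up with TCP+13 mm, so the TCP is defined with the gripper shut. The chock markers match the image (foot corners at (254,589), (365,654), (503,472)). Grasping the fin.

```bash
python3 -m pendant '[[[0,0,-0.001,0.003,-0.01,-0.1,1],[0,0,0,0,0,-0.1,1],[0,0,0,0,0,-0.1,0.7],[0,0,0,0,0,-0.08,0.6],[0,0,0,0,0,-0.07,0.5],[0,0,0,0,0,-0.055,0.4],[0,0,0,0,0,0,0.3],[0,0,0,0,0,0,0],[0,0,0,0,0,0,0],[0,0,0,0,0,0,0],[0,0,0,0,0,0,0]]]'
```

```text
time: 3.92
tool_pos: [0.4728, 0.3589, 0.0209]
tool_rot: [-0.0, 0.996, -0.095, 0.001]
contact_force: [0.2, -0.1, 1.9]
gripper_width: 0.096
```

```bash
python3 -m pendant '[[[0,0,0,0,0,0.1,0],[0,0,0,0,0,0.18,0],[0,0,0,0,0,0.2,0],[0,0,0.0068,-0.0153,-0.1,0.0,0],[0,0,0.0068,-0.0153,-0.2,0,0],[0,0,0.0068,-0.0153,-0.237,0,0],[0,0,0.0068,-0.0153,-0.237,0,0],[0,0,0.0068,-0.0153,-0.237,0,0],[0,0,0.0068,-0.0153,-0.237,0,0],[0,0,0.0068,-0.0153,-0.237,0,0],[0,0,0.0068,-0.0153,-0.237,0,0],[0,0,0.0068,-0.0153,-0.237,0,0],[0,0,0.0068,-0.0153,-0.237,0,0],[0,0,0.0068,-0.0153,-0.237,0,0],[0,0,0.0068,-0.0153,-0.237,0,0],[0.0013,-0.0194,0,0,-0.17,0,0],[0.0013,-0.0194,0,0,0,-0.1,0],[0,0,0,0,0,0,0]]]'
python3 - <<'E'
from h import *
from scipy.spatial.transform import Rotation as Ro
st=manip.state();p=st["tool_pos"];q=st["tool_rot"];R=Ro.from_quat([*q[1:],q[0]]).as_matrix();print(p,R.round(4).tolist(),st["gripper_width"])
c=p+R@[0,0,.0209]
fo=[c+R@np.array(v) for v in ((.023,.042,0),(-.023,.042,0),(.023,-.042,0),(-.023,-.042,0))]
y=np.radians(3.8);b=lambda x,yy,z:np.array([.4715+x*np.cos(y)-yy*np.sin(y),-.3484+x*np.sin(y)+yy*np.cos(y),z])
bd=[b(.075,.055,.0272),b(.075,-.055,.0272),b(-.075,-.055,.0088),b(-.075,.055,.0088)]
sideview(p-[-.03,0,.03],"sv2.png",r=40,s=9,extra=fo+bd)
E
```

```text
time: 6.18
tool_pos: [0.4238, -0.3501, 0.1119]
tool_rot: [-0.005, 0.998, 0.032, 0.059]
contact_force: [1.1, 0.6, -1.3]
gripper_width: 0.094
[ 0.4238474  -0.350142    0.11194787] [[0.9911, 0.0646, 0.1168], [0.0635, -0.9979, 0.0129], [0.1174, -0.0054, -0.9931]] 0.09383233982598213
```

View pics/sv2.png

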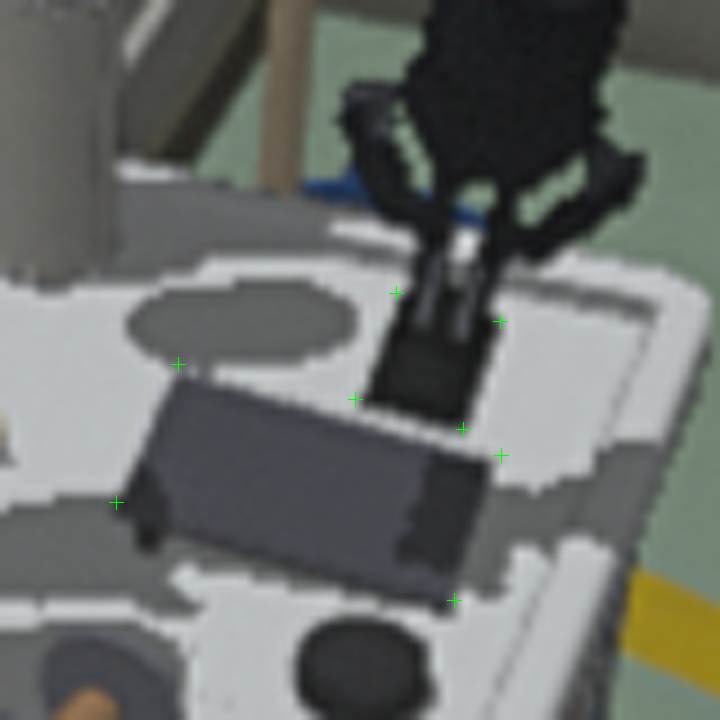

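The chock is held square above the low end, and the predicted foot corners match the image ((362,402), (467,425)) within about 3 mm. Lowering it.

```bash
python3 -m pendant '[[[0,0,0,0.012,0.004,-0.09,0],[0,0,0,0,0,-0.09,0],[0,0,0,0,0,-0.07,0],[0,0,0,0,0,-0.03,0],[0,0,0,0,0,0,0],[0,0,0,0,0,0,0]]]'
```

```text
time: 6.98
tool_pos: [0.4298, -0.351, 0.0461]
tool_rot: [-0.001, 0.998, 0.033, 0.062]
contact_force: [0.3, 0.6, -0.9]
gripper_width: 0.096
```

```bash
python3 -m pendant '[[[0,0,0,0,0,-0.006,0],[0,0,0,0,0,-0.006,0],[0,0,0,0,0,0,0]]]'
```

```text
time: 7.35
tool_pos: [0.4292, -0.3504, 0.042]
tool_rot: [-0.002, 0.998, 0.033, 0.061]
contact_force: [-0.0, 0.6, -1.8]
gripper_width: 0.094
```

```bash
python3 -m pendant '[[[0,0,0,0,0,-0.006,0],[0,0,0,0,0,-0.006,0],[0,0,0,0,0,-0.006,0],[0,0,0,0,0,0,0]]]';python3 -m pendant '[[[0,0,0,0,0,-0.006,0],[0,0,0,0,0,-0.006,0],[0,0,0,0,0,0,0]]]'
```

```text
time: 7.85
tool_pos: [0.4292, -0.3503, 0.0373]
tool_rot: [-0.002, 0.998, 0.033, 0.061]
contact_force: [-0.2, -0.2, -1.6]
gripper_width: 0.099
time: 8.22
tool_pos: [0.4292, -0.3503, 0.0344]
tool_rot: [-0.002, 0.998, 0.033, 0.061]
contact_force: [0.5, -0.7, -1.5]
gripper_width: 0.098
```

```bash
python3 -m pendant '[[[0,0,0,0,0,-0.004,0],[0,0,0,0,0,0,0]]]';python3 -m pendant '[[[0,0,0,0,0,-0.004,0],[0,0,0,0,0,0,0]]]';python3 -m pendant '[[[0,0,0,0,0,-0.004,0],[0,0,0,0,0,0,0]]]'
```

```text
time: 8.48
tool_pos: [0.4293, -0.3505, 0.0336]
tool_rot: [-0.002, 0.998, 0.033, 0.061]
contact_force: [0.2, 0.1, -1.1]
gripper_width: 0.1
time: 8.72
tool_pos: [0.4293, -0.3505, 0.0335]
tool_rot: [-0.002, 0.998, 0.033, 0.061]
contact_force: [-2.7, 2.4, 5.8]
gripper_width: 0.101
time: 8.98
tool_pos: [0.4294, -0.3505, 0.0335]
tool_rot: [-0.002, 0.998, 0.033, 0.061]
contact_force: [-5.9, 5.0, 11.6]
gripper_width: 0.097
```

Contact came at TCP z = 0.0336, as predicted. Releasing the chock and moving over the empty spindle.

```bash
python3 -m pendant '[[[0,0,0,0,0,0.008,0],[0,0,0,0,0,0,0.3],[0,0,0,0,0,0,0.5],[0,0,0,0,0,0,0.5],[0,0,0,-0.018,0,0.15,0.5],[0,0,0,-0.018,0,0.15,0.7],[-0.0026,0.0385,0,0,0,0.16,1],[0,0,0.0468,0.034,0.106,0,1],[0,0,0.0468,0.034,0.106,0,1],[0,0,0.0468,0.034,0.106,0,1],[0,0,0.0468,0.034,0.106,0,1],[0,0,0.0468,0.034,0.106,0,1],[0,0,0.0468,0.034,0.106,0,1],[0,0,0.0468,0.034,0.106,0,1],[0,0,0.0468,0.034,0.106,0,1],[0,0,0.0468,0.034,0.106,0,1],[0,0,0,0,0,0,1],[0,0,0,0,0,0,1]]]'
python3 - <<'E'
from h import *
from scipy.spatial.transform import Rotation as Ro
st=manip.state();p=st["tool_pos"];q=st["tool_rot"];R=Ro.from_quat([*q[1:],q[0]]).as_matrix();print(p,R.round(4).tolist(), np.degrees(np.arctan2(R[1,0],R[0,0])))
y=np.radians(-10.3);s=np.array([.5004,-.1127,.045]);a=np.array([-np.sin(y),np.cos(y),0])
x1=[s+a*v for v in(-.034,.034,-.0425,.0425)]+[s+a*v+[0,0,.032] for v in (-.034,.034)]
sideview(s+[0,0,.03],"sv3.png",r=40,s=9,extra=x1+[p])
d=imaging.grab_frame("top");im=crop(d,255,195,130,65,6)
for P in [s,s+a*.034,s-a*.034,p]:
    u=proj(d,P)[0];c=((u-[255,195]+.5)*6-.5).astype(int);cv2.drawMarker(im,tuple(map(int,c)),(0,255,0),0,14,1)
a=cv2.imread("pics/sv3.png");a=cv2.resize(a,(390,390));h=im.shape[1];a=cv2.resize(crop(imaging.grab_frame("side"),240,140,100,60,1),(h,int(h*.6))) if 0 else a
cv2.imwrite("pics/top3.png",im)
E
```

```text
time: 11.22
tool_pos: [0.4966, -0.1124, 0.1485]
tool_rot: [-0.0, 0.769, 0.64, 0.0]
contact_force: [-0.7, -0.2, 0.1]
gripper_width: 1.0
[ 0.49664799 -0.11237827  0.14845327] [[0.1815, 0.9834, -0.0], [0.9834, -0.1815, 0.0005], [0.0005, -0.0001, -1.0]] 79.54180919219537
```

View pics/sv3.png

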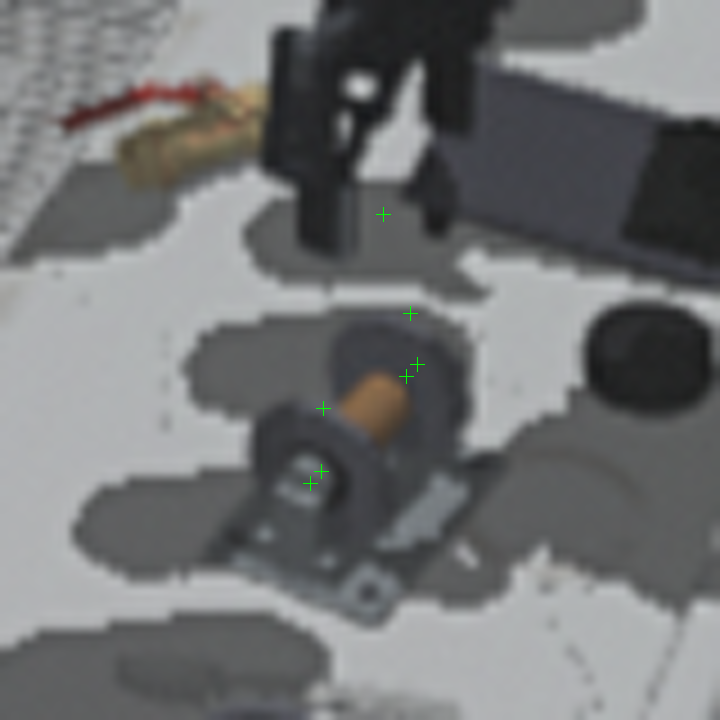

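The side view puts the near cup at about (300,480) and the tube at (378,408), which lies on the predicted axis line. Descending, and squeezing above the cups.

```bash
python3 -m pendant '[[[0,0,0,0.015,-0.001,-0.08,1],[0,0,0,0,0,-0.1,1],[0,0,0,0,0,-0.1,1],[0,0,0,0,0,-0.06,1],[0,0,0,0,0,-0.015,1],[0,0,0,0,0,0,1],[0,0,0,0,0,0,1]]]'
```

```text
time: 12.2
tool_pos: [0.5014, -0.1126, 0.061]
tool_rot: [0.001, 0.768, 0.64, 0.001]
contact_force: [-0.2, 0.5, 0.7]
gripper_width: 0.999
```

```bash
python3 -m pendant '[[[0,0,0,-0.003,0,-0.009,0.9],[0,0,0,0,0,0,0.75],[0,0,0,0,0,0,0.72],[0,0,0,0,0,0,0.72]]]'; python3 -m pendant '[[[0,0,0,0,0,0,0.65],[0,0,0,0,0,0,0.55],[0,0,0,0,0,0,0.55],[0,0,0,0,0,0,0.55]]]'
```

```text
time: 12.7
tool_pos: [0.5003, -0.1121, 0.058]
tool_rot: [0.0, 0.768, 0.64, 0.001]
contact_force: [1.6, 2.2, 2.9]
gripper_width: 0.721
time: 13.2
tool_pos: [0.499, -0.1119, 0.0566]
tool_rot: [-0.001, 0.768, 0.64, -0.0]
contact_force: [0.0, 0.3, -1.1]
gripper_width: 0.56
```

```bash
python3 -m pendant '[[[0,0,0,0,0,0,0.45],[0,0,0,0,0,0,0.45]]]';python3 - <<'E'
from h import *
sideview(np.array([.5,-.1127,.065]),"sv4.png",r=30,s=12)
E
```

```text
time: 13.45
tool_pos: [0.4997, -0.1121, 0.0574]
tool_rot: [-0.0, 0.768, 0.64, 0.0]
contact_force: [0.1, 0.0, -1.0]
gripper_width: 0.568
```

View pics/sv4.png

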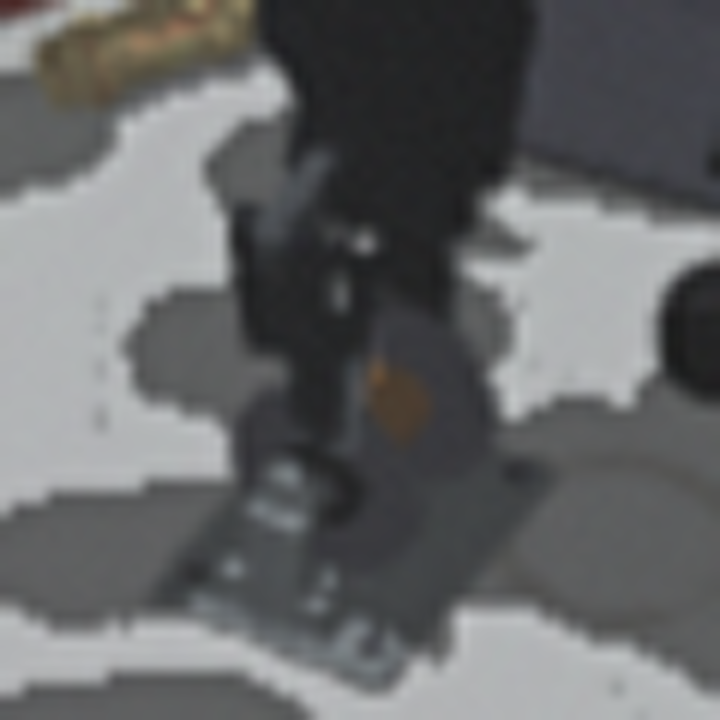

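The near finger is outside the disc at about (320,380), the disc has moved inward and the width holds at 0.568, which is the hard stop. Lifting.

```bash
python3 -m pendant '[[[0,0,0,0,0,0.012,0.4],[0,0,0,0,0,0.02,0.4],[0,0,0,0,0,0.04,0.4],[0,0,0,0,0,0,0.4]]]'; python3 -m pendant '[[[0,0,0,0,0,0.1,0.4],[0,0,0,0,0,0.15,0.4],[0,0,0,0,0,0.1,0.4],[0,0,0,0,0,0,0.4],[0,0,0,0,0,0,0.4]]]'
```

```text
time: 14.0
tool_pos: [0.5009, -0.1126, 0.0772]
tool_rot: [0.001, 0.768, 0.64, 0.001]
contact_force: [-0.4, -0.1, -1.7]
gripper_width: 0.568
time: 14.62
tool_pos: [0.4991, -0.1119, 0.1617]
tool_rot: [-0.001, 0.768, 0.64, -0.0]
contact_force: [-0.2, -0.4, -0.9]
gripper_width: 0.565
```

```bash
python3 -m pendant '[[[0,0,0.0099,-0.014,-0.08,0,0.4],[0,0,0.0099,-0.014,-0.14,0,0.4],[0,0,0.0099,-0.014,-0.14,0,0.4],[0,0,0.0099,-0.014,-0.14,0,0.4],[0,0,0.0099,-0.014,-0.14,0,0.4],[0,0,0.0099,-0.014,-0.12,0,0.4],[0,0,0.0099,-0.014,-0.1,0,0.4],[0,0,0.0099,-0.014,-0.082,0,0.4],[0,0,0,0,0,-0.1,0.4],[0,0,0,0,0,-0.1,0.4],[0,0,0,0,0,-0.08,0.4],[0,0,0,0,0,-0.05,0.4],[0,0,0,0,0,0,0.4],[0,0,0,0,0,0,0.4]]]'
python3 - <<'E'
from h import *
from scipy.spatial.transform import Rotation as Ro
st=manip.state();p=st["tool_pos"];q=st["tool_rot"];R=Ro.from_quat([*q[1:],q[0]]).as_matrix();print(p,np.degrees(np.arctan2(R[1,0],R[0,0])))
sideview(np.array([.45,-.35,.06]),"sv5.png",r=38,s=10,extra=[p-[0,0,.0125],p-[0,0,.0445]])
E
```

```text
time: 16.38
tool_pos: [0.4724, -0.3482, 0.0815]
tool_rot: [0.001, 0.683, 0.731, 0.0]
contact_force: [0.8, 0.1, -1.5]
gripper_width: 0.561
[ 0.47237817 -0.34815704  0.08151911] 93.89201859612703
```

View pics/sv5.png

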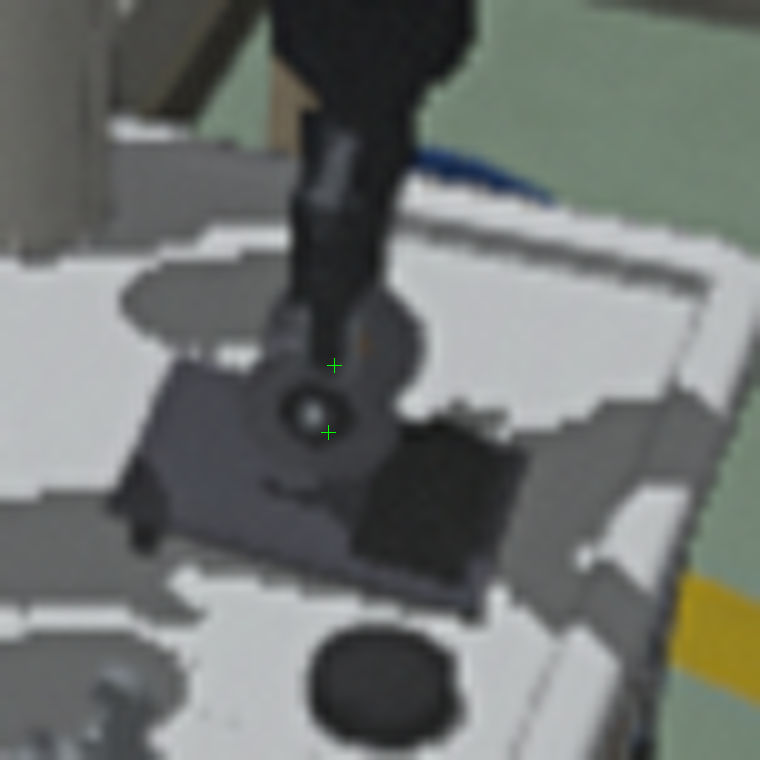

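The spindle is held level, with the near pin at (313,412), the chock square on the low end, and the uphill gap visible. I'll compare the pin with the model.

```bash
python3 - <<'E'
from h import *
p=manip.state()["tool_pos"];d=imaging.grab_frame("side")
P0=np.array([.45,-.35,.06]);u,v=proj(d,P0)[0];x0,y0=int(u)-38,int(v)-38
y=np.radians(3.8);a=np.array([-np.sin(y),np.cos(y),0]);e=np.array([np.cos(y),np.sin(y),0]);z=np.array([0,0,1.])
f=lambda P:((proj(d,P)-[x0,y0]+.5)*10-.5).round(0)
t=np.linspace(0,6.28,60)[:,None]
for dx,dz in ((0,-.0125),(-.005,-.0125),(0,-.008),(-.005,-.008)):
    c=p+e*dx+z*dz
    n=f(c+a*.026+.032*(np.cos(t)*e+np.sin(t)*z));fa=f(c-a*.021+.032*(np.cos(t)*e+np.sin(t)*z))
    print(dx,dz,"pin",f(c+a*.0345)[0],"near box",n.min(0),n.max(0),"far box",fa.min(0),fa.max(0))
y=np.radians(3.8)
print("chock corners pred",f(np.array([.4319,-.3503,.0128])+np.array([[s*.023*np.cos(y)-q*.042*np.sin(y),s*.023*np.sin(y)+q*.042*np.cos(y),s*.0028] for s in(1,-1) for q in (1,-1)])).tolist())
E
```

```text
0 -0.0125 pin [315. 414.] near box [239. 330.] [402. 470.] far box [266. 265.] [427. 404.]
-0.005 -0.0125 pin [328. 416.] near box [251. 333.] [415. 473.] far box [279. 267.] [440. 406.]
0 -0.008 pin [316. 404.] near box [239. 321.] [403. 461.] far box [267. 255.] [428. 394.]
-0.005 -0.008 pin [329. 406.] near box [252. 323.] [416. 463.] far box [280. 257.] [441. 396.]
chock corners pred [[345.0, 547.0], [389.0, 426.0], [460.0, 580.0], [501.0, 458.0]]
```

Pin predicted at (315,414), seen at (313,412): the grip offset is right. Lowering to the board.

```bash
python3 -m pendant '[[[0,0,0,0,0,-0.04,0.4],[0,0,0,0,0,-0.026,0.4],[0,0,0,0,0,0,0.4]]]';for i in 1 ; do python3 -m pendant '[[[0,0,0,0,0,-0.004,0.4],[0,0,0,0,0,0,0.4]]]'; done; python3 -m pendant '[[[0,0,0,0,0,-0.004,0.4],[0,0,0,0,0,0,0.4]]]'; python3 -m pendant '[[[0,0,0,0,0,-0.003,0.4],[0,0,0,0,0,0,0.4]]]'
```

```text
time: 16.85
tool_pos: [0.4725, -0.3481, 0.0666]
tool_rot: [-0.0, 0.683, 0.731, 0.001]
contact_force: [-3.6, 3.6, 11.8]
gripper_width: 0.567
time: 17.1
tool_pos: [0.4726, -0.3482, 0.0665]
tool_rot: [-0.0, 0.683, 0.731, 0.001]
contact_force: [-5.2, 4.6, 16.3]
gripper_width: 0.569
time: 17.35
tool_pos: [0.4728, -0.3483, 0.0665]
tool_rot: [-0.0, 0.683, 0.731, 0.001]
contact_force: [-6.8, 5.4, 22.1]
gripper_width: 0.563
time: 17.6
tool_pos: [0.4729, -0.3483, 0.0664]
tool_rot: [-0.0, 0.683, 0.731, 0.001]
contact_force: [-6.6, 6.6, 23.2]
gripper_width: 0.567
```

```bash
python3 -m pendant '[[[0,0,0,0,0,0.014,0.4],[0,0,0,0,0,0,0.4]]]'; python3 -m pendant '[[[0,0,0,-0.006,-0.0004,-0.0007,0.4],[0,0,0,0,0,0,0.4]]]';  python3 -m pendant '[[[0,0,0,-0.006,-0.0004,-0.0007,0.4],[0,0,0,0,0,0,0.4]]]'; python3 -m pendant '[[[0,0,0,-0.004,-0.0003,-0.0005,0.4],[0,0,0,0,0,0,0.4]]]'
```

```text
time: 17.85
tool_pos: [0.4723, -0.348, 0.0666]
tool_rot: [0.0, 0.683, 0.731, 0.0]
contact_force: [-3.3, 3.2, 10.0]
gripper_width: 0.564
time: 18.1
tool_pos: [0.4717, -0.3481, 0.0666]
tool_rot: [0.001, 0.683, 0.731, 0.001]
contact_force: [0.4, 2.6, 8.1]
gripper_width: 0.564
time: 18.35
tool_pos: [0.471, -0.3482, 0.0666]
tool_rot: [0.002, 0.683, 0.73, 0.002]
contact_force: [2.0, 2.8, 8.3]
gripper_width: 0.566
time: 18.6
tool_pos: [0.4706, -0.3483, 0.0666]
tool_rot: [0.002, 0.683, 0.73, 0.002]
contact_force: [4.1, 2.9, 8.8]
gripper_width: 0.566
```

```bash
python3 -m pendant '[[[0,0,0,0,0,0.01,0.4],[0,0,0,0,0,0,0.4]]]'; python3 -m pendant '[[[0,0,0,-0.006,-0.0004,0,0.4],[0,0,0,0,0,0,0.4]]]'
```

```text
time: 18.85
tool_pos: [0.4675, -0.3479, 0.0663]
tool_rot: [-0.001, 0.683, 0.731, 0.0]
contact_force: [-0.1, -0.7, 1.6]
gripper_width: 0.564
time: 19.1
tool_pos: [0.4658, -0.3479, 0.0662]
tool_rot: [-0.001, 0.683, 0.731, 0.0]
contact_force: [-0.3, 0.0, -1.6]
gripper_width: 0.562
```

```bash
python3 -m pendant '[[[0,0,0,0,0,-0.004,0.4],[0,0,0,0,0,0,0.4]]]'; python3 -m pendant '[[[0,0,0,-0.004,-0.0003,0,0.4],[0,0,0,0,0,0,0.4]]]'; python3 -m pendant '[[[0,0,0,-0.004,-0.0003,0,0.4],[0,0,0,0,0,0,0.4]]]'
python3 - <<'E'
from h import *
p=manip.state()["tool_pos"]
sideview(np.array([.45,-.35,.05]),"sv6.png",r=32,s=12)
E
```

```text
time: 19.35
tool_pos: [0.4661, -0.348, 0.066]
tool_rot: [-0.001, 0.683, 0.731, 0.0]
contact_force: [-2.2, 1.8, 3.5]
gripper_width: 0.563
time: 19.6
tool_pos: [0.4656, -0.348, 0.066]
tool_rot: [-0.0, 0.683, 0.731, 0.001]
contact_force: [-1.0, 1.4, 2.8]
gripper_width: 0.565
time: 19.85
tool_pos: [0.4647, -0.3485, 0.066]
tool_rot: [0.0, 0.683, 0.731, 0.001]
contact_force: [1.6, 0.9, 0.8]
gripper_width: 0.564
```

View pics/sv6.png

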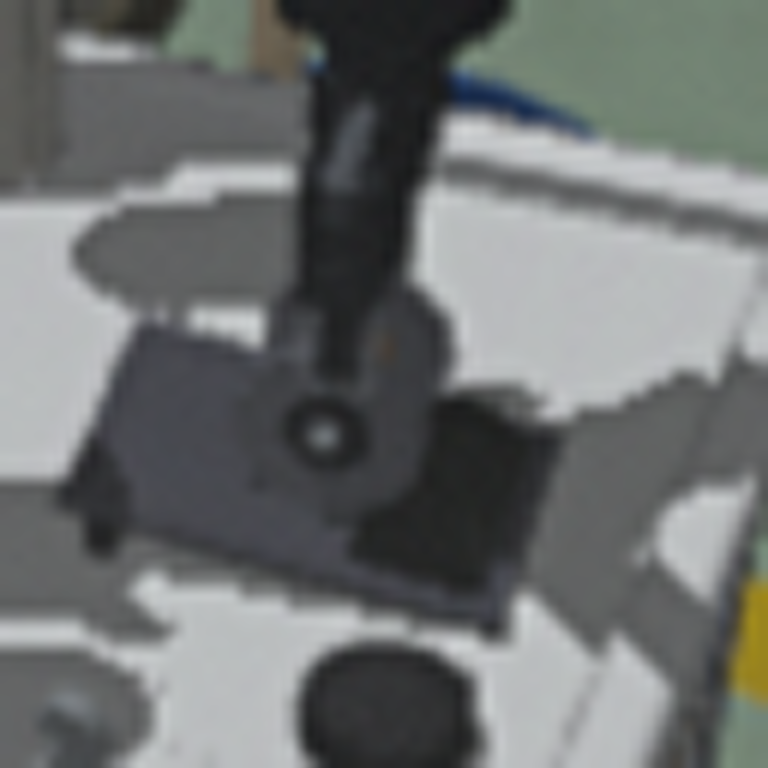

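The spindle now rests against the chock's uphill flank (disc edge overlapping the chock at about (410,500)), and Fx has turned positive. Releasing gently.

```bash
python3 -m pendant '[[[0,0,0,0,0,0,0.6],[0,0,0,0,0,0,0.65],[0,0,0,0,0,0,0.7],[0,0,0,0,0,0,0.76],[0,0,0,0,0,0,0.82],[0,0,0,0,0,0,0.9],[0,0,0,0,0,0,1],[0,0,0,0,0,0,1]]]'; python3 -m pendant '[[[0,0,0,0,0,0.05,1],[0,0,0,0,0,0.1,1],[0,0,0,0,0,0.2,1],[0,0,0,0,0,0.1,1],[0,0,0,0,0,0,1]]]'
python3 - <<'E'
from h import *
sideview(np.array([.45,-.35,.05]),"sv7.png",r=32,s=10)
d=imaging.grab_frame("side");u,v=proj(d,np.array([.45,-.35,.05]))[0];a=crop(d,int(u)-32,int(v)-32,64,64,6)
t=imaging.grab_frame("top");b=crop(t,325,195,64,64,6)
cv2.imwrite("pics/c7.png",np.hstack([a,b]))
E
```

```text
time: 20.9
tool_pos: [0.4644, -0.3483, 0.0659]
tool_rot: [-0.0, 0.683, 0.731, 0.0]
contact_force: [0.3, 0.2, 0.4]
gripper_width: 1.0
time: 21.52
tool_pos: [0.4658, -0.3496, 0.1823]
tool_rot: [0.003, 0.683, 0.731, 0.0]
contact_force: [-0.4, -1.0, 0.2]
gripper_width: 1.002
```

View pics/c7.png

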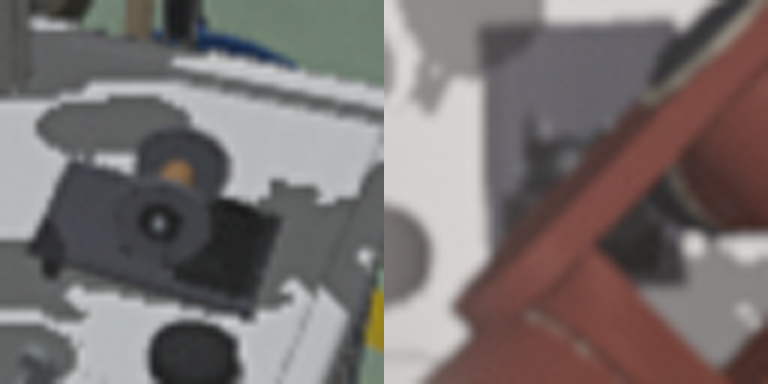

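The spindle sits at rest against the chock's uphill side (side view: discs at (165,222) and (180,165), chock at (225,250)). Now over to the full roll.

```bash
python3 -m pendant '[[[0,0,0.0008,0,0.12,0,1],[0,0,0.0008,0,0.2,0,1],[0,0,0.0008,0,0.224,-0.02,1],[0,0,0.0008,0,0.224,-0.02,1],[0,0,0.0008,0,0.224,-0.02,1],[0,0,0.0008,0,0.224,-0.02,1],[0,0,0.0008,0,0.224,-0.02,1],[0,0,0.0008,-0.004,0.2,-0.02,1],[0,0,0,-0.004,0.15,-0.05,1],[0,0,0,0,0,-0.05,1],[0,0,0,0,0,0,1],[0,0,0,0,0,0,1]]]'
python3 - <<'E'
from h import *
from scipy.spatial.transform import Rotation as Ro
st=manip.state();p=st["tool_pos"];q=st["tool_rot"];R=Ro.from_quat([*q[1:],q[0]]).as_matrix();print(p,R[2].round(4),np.degrees(np.arctan2(R[1,0],R[0,0])))
# refine roll in side view: pin tip/white blob vs model
d=imaging.grab_frame("side");hsv=cv2.cvtColor(d["frame"],cv2.COLOR_BGR2HSV)
y=np.radians(5);a=np.array([-np.sin(y),np.cos(y),0]);c=np.array([.464,.098,.037])
u=proj(d,np.array([c,c+a*.0425,c-a*.0425]));print(u.round(1))
x0,y0=int(u[0,0])-30,int(u[0,1])-30
im=crop(d,x0,y0,60,60,12)
for P in [c+a*.0425,c+a*.034+[0,0,.032],c-a*.034+[0,0,.032],c+a*.034+[.032,0,0],c+a*.034-[.032,0,0],c+a*.034-[0,0,.032]]:
    w=((proj(d,P)[0]-[x0,y0]+.5)*12-.5).astype(int);cv2.drawMarker(im,tuple(map(int,w)),(0,255,0),0,14,1)
cv2.imwrite("pics/sv8.png",im)
E
```

```text
time: 23.18
tool_pos: [0.4623, 0.0983, 0.123]
tool_rot: [-0.0, 0.676, 0.737, 0.0]
contact_force: [-0.0, -0.5, -0.5]
gripper_width: 0.997
[0.46226624 0.0983238  0.12302895] [ 7.e-04 -6.e-04 -1.e+00] 94.94949734186184
[[270.  235.4]
 [266.3 245.1]
 [273.5 226.2]]
```

View pics/sv8.png

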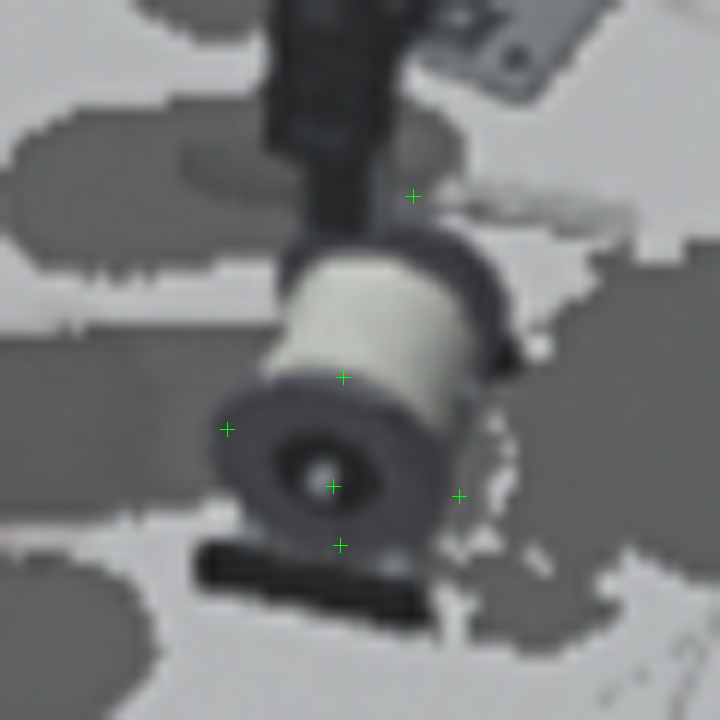

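The full roll sits in the cradle, with the near pin at (322,477) against the predicted (333,487), so x is about 2 mm larger. Correcting and gripping.

```bash
python3 -m pendant '[[[0,0,0,0.013,-0.003,-0.08,1],[0,0,0,0,0,-0.1,1],[0,0,0,0,0,-0.08,1],[0,0,0,0,0,-0.024,1],[0,0,0,0,0,0,1],[0,0,0,0,0,0,1]]]'
```

```text
time: 23.98
tool_pos: [0.4665, 0.0984, 0.0536]
tool_rot: [0.0, 0.675, 0.737, 0.001]
contact_force: [0.0, 0.1, 0.2]
gripper_width: 1.005
```

```bash
python3 -m pendant '[[[0,0,0,-0.003,-0.004,-0.013,0.9],[0,0,0,0,0,0,0.75],[0,0,0,0,0,0,0.72],[0,0,0,0,0,0,0.72]]]'; python3 -m pendant '[[[0,0,0,0,0,0,0.65],[0,0,0,0,0,0,0.55],[0,0,0,0,0,0,0.45],[0,0,0,0,0,0,0.4],[0,0,0,0,0,0,0.4]]]';  python3 -m pendant '[[[0,0,0,0,0,0.03,0.4],[0,0,0,0,0,0.1,0.4],[0,0,0,0,0,0.2,0.4],[0,0,0,0,0,0.12,0.4],[0,0,0,0,0,0,0.4],[0,0,0,0,0,0,0.4]]]'
```

```text
time: 24.48
tool_pos: [0.4653, 0.0978, 0.0497]
tool_rot: [-0.0, 0.675, 0.738, 0.001]
contact_force: [-0.7, 1.8, 3.8]
gripper_width: 0.721
time: 25.1
tool_pos: [0.4662, 0.0966, 0.0517]
tool_rot: [0.001, 0.675, 0.738, 0.0]
contact_force: [-5.0, -2.5, 15.5]
gripper_width: 0.571
time: 25.85
tool_pos: [0.4635, 0.0974, 0.1593]
tool_rot: [-0.001, 0.675, 0.738, -0.001]
contact_force: [0.1, 0.1, -1.2]
gripper_width: 0.564
```

```bash
cat >> h.py <<'E'
def avgpose(n=6):
    from scipy.spatial.transform import Rotation as Ro
    P=[];Y=[]
    for i in range(n):
        d=imaging.grab_frame("side");st=manip.state();P.append(st["tool_pos"]);q=st["tool_rot"];R=Ro.from_quat([*q[1:],q[0]]).as_matrix();Y.append(np.degrees(np.arctan2(R[1,0],R[0,0])))
    P=np.array(P);print("pose",P.mean(0).round(4),"sd",P.std(0).round(4),"yaw",np.mean(Y).round(2));return P.mean(0),np.mean(Y),d
E
python3 - <<'E'
from h import *
p,yw,d=avgpose()
t=np.radians(yw);a=np.array([np.cos(t),np.sin(t),0]);e=np.array([a[1],-a[0],0])
for o in (.0125,.0165): print(o,proj(d,p+a*.0345-[0,0,o])[0].round(2))
print("d/dx",(proj(d,p+e*.001)-proj(d,p)).round(3))
u=proj(d,p+a*.0345-[0,0,.0135])[0].round().astype(int)
g=cv2.cvtColor(d["frame"],cv2.COLOR_BGR2GRAY)[u[1]-7:u[1]+8,u[0]-7:u[0]+8];print(u);print(g)
E
```

```text
pose [0.4636 0.0974 0.1594] sd [0.0004 0.     0.0006] yaw 95.04
0.0125 [267.67 217.61]
0.0165 [267.65 218.59]
d/dx [[-0.326 -0.065]]
[268 218]
[[ 63  65  66  70  75  43  40  40  37  47  70  71  59  60  73]
 [ 65  66  66  69  68  47  44  42  41  48  72  72  59  60  59]
 [ 67  67  65  62  59  50  50  46  46  54  74  69  60  59  58]
 [ 66  67  59  44  39  38  39  41  43  51  64  62  60  59  60]
 [ 67  64  55  38  39  45  52  45  41  40  44  58  62  60  59]
 [ 66  66  56  38  42  64  88  60  48  41  39  48  61  61  61]
 [ 67  69  61  42  45  78 114  74  54  45  38  43  60  61  60]
 [ 67  66  65  50  42  65  91  72  48  45  35  42  57  60  59]
 [ 66  66  67  63  52  57  73  62  40  40  42  51  60  61  60]
 [ 67  65  66  65  60  56  49  46  45  47  53  60  60  60  60]
 [ 76  69  65  65  64  61  60  59  60  61  61  62  60  59  56]
 [ 91  83  73  66  65  64  61  59  60  59  59  57  58  55  64]
 [ 96  95  93  79  74  68  64  60  57  57  56  56  65  81 102]
 [ 94  93  93  94  94  86  79  73  77  99  99 102 123 142 153]
 [ 93  93 104 129 130 130 131 130 136 160 162 167 183 186 182]]
```

```bash
python3 -m pendant '[[[0,0,-0.0123,0.02,-0.08,0,0.4],[0,0,-0.0123,0.02,-0.13,0,0.4],[0,0,-0.0123,0.02,-0.14,0,0.4],[0,0,-0.0123,0.02,-0.14,0,0.4],[0,0,-0.0123,0.02,-0.14,0,0.4],[0,0,-0.0123,0.02,-0.12,0,0.4],[0,0,-0.0123,0.02,-0.088,0,0.4],[0,0,0,0,0,-0.08,0.4],[0,0,0,0,0,-0.08,0.4],[0,0,0,0,0,0,0.4],[0,0,0,0,0,0,0.4],[0,0,0,0,0,0,0.4]]]'
python3 - <<'E'
from h import *
p,yw,d=avgpose(8)
t=np.radians(yw);a=np.array([np.cos(t),np.sin(t),0])
print(proj(d,p+a*.0345-[0,0,.0125])[0].round(2))
u=proj(d,p+a*.0345-[0,0,.0125])[0].round().astype(int)
g=cv2.cvtColor(d["frame"],cv2.COLOR_BGR2GRAY)[u[1]-5:u[1]+6,u[0]-6:u[0]+6];print(u);print(g)
E
```

```text
time: 27.65
tool_pos: [0.5004, -0.1118, 0.1225]
tool_rot: [0.0, 0.768, 0.64, 0.001]
contact_force: [-0.8, -0.6, -1.7]
gripper_width: 0.569
pose [ 0.5001 -0.112   0.1221] sd [0.0002 0.     0.0003] yaw 79.55
[276.7  181.72]
[277 182]
[[52 57 67 67 61 47 41 41 52 68 68 57]
 [52 60 66 62 52 47 42 49 56 71 65 57]
 [55 59 63 51 38 37 41 39 45 59 59 58]
 [56 59 57 46 36 50 59 47 40 42 57 59]
 [57 57 58 52 43 71 88 60 46 37 48 59]
 [65 57 61 60 53 81 97 65 45 40 42 59]
 [78 61 59 58 53 58 68 51 42 38 43 59]
 [93 73 58 61 64 52 43 38 38 39 49 59]
 [95 90 67 60 65 63 53 48 48 52 58 60]
 [95 94 84 68 65 65 61 59 59 60 60 57]
 [94 94 93 86 77 68 63 60 59 58 58 58]]
```

The pin prediction and image agree to 0.1 px. Lowering between the cups.

```bash
python3 -m pendant '[[[0,0,0,-0.001,0,-0.06,0.4],[0,0,0,0,0,-0.06,0.4],[0,0,0,0,0,-0.04,0.4],[0,0,0,0,0,-0.02,0.4],[0,0,0,0,0,0,0.4]]]'; python3 -m pendant '[[[0,0,0,0,0,-0.02,0.4],[0,0,0,0,0,-0.02,0.4],[0,0,0,0,0,-0.014,0.4],[0,0,0,0,0,-0.01,0.4],[0,0,0,0,0,0,0.4],[0,0,0,0,0,0,0.4]]]'; python3 -c "
from h import *
p,y,d=avgpose(6);print(manip.state()['contact_force'])"
```

```text
time: 28.68
tool_pos: [0.4993, -0.1119, 0.076]
tool_rot: [-0.001, 0.769, 0.64, 0.0]
contact_force: [0.4, -0.4, -1.1]
gripper_width: 0.569
time: 29.42
tool_pos: [0.4997, -0.112, 0.0607]
tool_rot: [-0.0, 0.769, 0.64, 0.0]
contact_force: [0.2, 0.2, -2.5]
gripper_width: 0.564
pose [ 0.4997 -0.112   0.0607] sd [0. 0. 0.] yaw 79.54
[-0.83014185 -0.50157603 -1.27732057]
```

```bash
python3 -m pendant '[[[0,0,0,0,0,-0.005,0.4],[0,0,0,0,0,0,0.5],[0,0,0,0,0,0,0.6],[0,0,0,0,0,0,0.64],[0,0,0,0,0,0,0.68],[0,0,0,0,0,0,0.72],[0,0,0,0,0,0,0.72]]]'; python3 -m pendant '[[[0,0,0,0,0,0,0.76],[0,0,0,0,0,0,0.8],[0,0,0,0,0,0,0.85],[0,0,0,0,0,0,0.92],[0,0,0,0,0,0,1],[0,0,0,0,0,0,1],[0,0,0,0,0,0,1]]]'; python3 -m pendant '[[[0,0,0,0,0,0.02,1],[0,0,0,0,0,0.03,1],[0,0,0,0,0,0.1,1],[0,0,0,0,0,0.1,1],[0,0,0,0,0,0.2,1],[0,0,0,0,0,0.1,1],[0,0,0,0,0,0,1],[0,0,0,0,0,0,1]]]'
python3 - <<'E'
from h import *
p,y,d=avgpose(2)
c=np.array([.4998,-.1121,.05]);u=proj(d,c)[0].astype(int);a=crop(d,u[0]-32,u[1]-32,64,64,6)
u=proj(d,[.45,-.35,.05])[0].astype(int);b=crop(d,u[0]-32,u[1]-32,64,64,6)
cv2.imwrite("pics/c9.png",np.hstack([a,b]))
E
```

```text
time: 30.6
tool_pos: [0.4996, -0.112, 0.0593]
tool_rot: [-0.0, 0.769, 0.64, 0.0]
contact_force: [-0.2, -0.1, -0.8]
gripper_width: 0.723
time: 31.48
tool_pos: [0.4996, -0.112, 0.0594]
tool_rot: [-0.0, 0.769, 0.64, 0.0]
contact_force: [-0.4, 0.1, 0.1]
gripper_width: 1.004
time: 32.48
tool_pos: [0.4989, -0.1117, 0.1956]
tool_rot: [-0.001, 0.769, 0.64, -0.0]
contact_force: [-0.4, 0.4, 0.9]
gripper_width: 1.004
pose [ 0.4985 -0.1116  0.1948] sd [0.     0.     0.0001] yaw 79.54
```

View pics/c9.png

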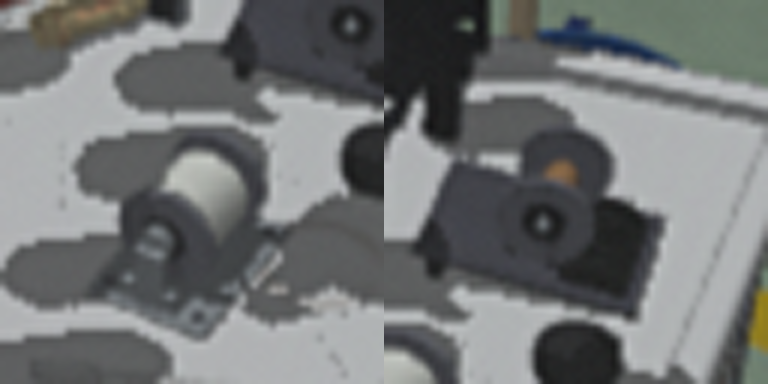

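The roll appears seated (near cup covering the pin at (158,240)), and the spindle is unmoved against the chock. A numeric comparison against the original fitted view will confirm this.

```bash
python3 - <<'E'
from h import *
d=imaging.grab_frame("side");now=d["frame"];old=cv2.imread("pics/side1.png")
g=lambda i:cv2.cvtColor(i,cv2.COLOR_BGR2GRAY).astype(int)
u=proj(d,[.4998,-.1121,.05])[0].astype(int);D=np.abs(g(now)-g(old))
for r in D[u[1]-16:u[1]+18,u[0]-20:u[0]+20]: print(''.join('#' if v>40 else '+' if v>18 else '.' for v in r))
u=proj(d,[.45,-.35,.05])[0].astype(int);x,y=u-32
a=cv2.resize(now[y:y+64,x:x+64],None,fx=10,fy=10,interpolation=cv2.INTER_CUBIC)
E=np.abs(g(a)-g(cv2.imread("pics/sv7.png")))[::10,::10][18:54,12:56]
print()
for r in E: print(''.join('#' if v>40 else '+' if v>18 else '.' for v in r))
# bystanders: whole-image diff blobs
n=cv2.connectedComponentsWithStats((D>30).astype(np.uint8))
print([s.tolist() for s in n[2][1:] if s[4]>12])
E
```

```text
........................................
........................................
........................................
........................................
........................................
........................................
........................................
........................................
........................................
..................+#####................
.................########+..............
................+##########.............
................###########+............
...............+############............
...............+############+...+.......
...............##############...........
..................+##########...........
....................########+...........
.....................######++..........+
.....................+####++..........+#
......................+##++..........+##
.......+...............++++........+####
.......+................+..........#####
........................+...++.....+####
...........................+##++...+####
...........................+###+...#####
..........................+####...
[... 1530 characters left out ...]
.............###########
.................................###########
...............................+####+.######
................................###+.+.##++#
................................#####...+...
...............................######.......
...............................###+.........
............................................
............................................
[[269, 9, 243, 266, 24115], [288, 56, 14, 6, 30], [294, 65, 8, 6, 26], [266, 72, 16, 22, 264], [303, 145, 21, 28, 267], [304, 158, 7, 6, 19], [276, 182, 14, 13, 115], [283, 185, 51, 27, 726], [259, 223, 26, 30, 409], [460, 238, 16, 22, 157], [403, 271, 12, 4, 26], [386, 276, 91, 47, 2002], [218, 295, 31, 30, 505]]
```

```bash
python3 -c "
from plant import manip
print(manip.job_done(), manip.state()['time'])"
```

```text
the job is handed in; nothing more can be done
the job is handed in; nothing more can be done
```

I did the job in the order asked and handed it in shortly after about 33 s on the robot's clock (limit 72 s).

- **Chock:** I stood it square across the board towards the low end, tilted to match the slope.
- **Empty spindle:** I squeezed it, lifted it free of the holder and laid it across the board against the chock's uphill side. It stayed put when released and looked the same in a later picture.
- **Full roll:** I squeezed it, lowered it between the cups without touching them and let it spring out into both.

**Last checks:**
- In the side view, the full roll's end discs and the cups match the first picture of the fitted empty spindle. In the holder itself only the paper area differs.
- The gripper was clear, open and about 0.195 m up.
- I saw no sign that the bystander objects moved. Some arm and shadow differences fell near them in the image comparison, so I did not check each one separately.

**Disagreements:**
- The spindle touched the board about 4 mm higher than calculated, so I placed it by contact force instead. The cause was never explained.
- The gripper's opening read 2–4 mm under the true squeezed width. I judged the full squeeze by the fingers stopping against the discs.

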